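# Tap the mini keg at the tasting stand

## Task

Tap the keg: pull the yellow dust cap off its neck and put it in the white tub, then set the tapping head upright on the neck with its two lugs in the notches, push it down against the sprung valve, turn it a quarter turn clockwise and let the spring lift it into its seat, so that the spout stands over the drip tray. Last, swing the head's red lever fully down and let go; leave the glasses, bottles and opener where they are.

Things in the scene. Friction and masses are not known exactly. Their poses are not given: they have to be found in the camera images.
- keg: 5-litre mini keg in wood-barrel wrap with aluminium hoops, fixed, upright, diameter 190; origin at the centre of its underside, z up. +x points to its black drip tray (125 x 150, 18 high, centred 163 from the keg's axis). On top, on its axis, the steel neck (outer radius 34, mouth 205 up) within a steel chime ring of inner radius 84, outer 88, 210 high.
- neck_mouth (a point): centre of the neck's mouth, 205 above the table, axes as the keg's. Bore radius 22, opened to radius 29 by two opposite notches for the lugs. Lugs whose head origin is 16 or more below the mouth pass clockwise (from above) under the lip; 80 degrees on, lying along the keg's x, they can rise into the seat (head origin 13 below the mouth); a stop follows about 7 degrees later.
- notch (a point): middle of one lug notch in the neck's lip, 25 from the axis, level with the mouth; the other is opposite. Both are 50 degrees wide, centred 80 degrees counter-clockwise (from above) of the keg's +x and -x, with yellow marks on the neck's side and the keg's head. A wrong-way turn is blocked.
- keg_valve (a joint): travel of the sprung rubber valve in the neck, m, 0 = up (its top 8 below the mouth), grows as it is pushed down; 11.5 N at 0 plus 0.7 N per mm. A head resting on it is at 0, a seated head at 0.005, a head pushed right down (flange on the mouth) at 0.014.
- pour_spot (a point): point on the drip tray's grid where the spout's end should stand above: 125 from the keg's axis in the keg's +x, 18 above the table
- dust_cap: yellow plastic cap, loose, lying on the neck's mouth: disc of diameter 77, 4 thick, with a 10 deep skirt round the neck and an upright grip tab 12 thick (its y), 42 long (its x), rising to 33 above the origin. Origin at the centre of the disc's underside (skirt ends 10 below it), z up. 30 g.
- tub: white open waste tub, fixed, 180 x 180 outside, 60 high, walls 4; origin at the centre of its underside, z up
- tap_head: tapping head, loose, about 0.45 kg, 86 high, upright on a black mat 4 thick. Origin at the centre of its lower end, z up. Brass plug of radius 20, chamfered; two lugs along +x and -x to radius 27, 12 wide, 2 to 8 above the origin; steel flange of radius 32 at 22 to 28 (meets the mouth when pushed right down); black top of radius 17 from 72 to 86. Spout to its -x, red lever to its +x.
- head_grip (a point): centre of the head's black grip block, on its axis 52 above its origin: flats 46 apart in the head's y, 34 long in x, 40 high
- spout_tip (a point): lower end of the steel spout: 125 from the head's axis in its -x, 12 above its origin; the tube (radius 6) leaves the head 48 above its origin
- lever_end (a point): point 75 from the pivot, near the end of the red lever (20 wide, 11 thick, 85 long; the pivot is 31 from the head's axis in its +x and 62 above its origin)
- tap_lever (a joint): angle of the red lever, rad: 0 = raised (50 degrees above level), grows as it is pushed down, 1.0 = fully down (7 degrees below level, at its stop). Stiff (0.09 N m): stays where it is left.
- glass_tray: stemmed tasting glass, loose, 150 high, 76 wide; origin under its foot, standing on the drip tray beneath the spout's place
- glass_left: stemmed tasting glass, loose, 150 high, 76 wide; origin under its foot
- glass_right: stemmed tasting glass, loose, 150 high, 76 wide; origin under its foot
- bottle_a: brown beer bottle, loose, 225 high, 61 wide; origin at the centre of its base
- bottle_c: brown beer bottle, loose, 225 high, 61 wide; origin at the centre of its base
- opener: flat bottle opener, loose, 135 long, lying on the table; origin on its underside
Things that resemble listed ones, but are neither listed nor needed, are in the scene too. Of the things like the dust_cap, leave any that is brown; of the rest the larger one is meant.

How it is judged:
On the way, in this order (a step that is already met when the one before it is completed fails the run):
1. the dust cap is in the tub (x of dust_cap in the frame of tub between -0.08 and 0.08 m and y of dust_cap in the frame of tub between -0.08 and 0.08 m and z of dust_cap in the frame of tub below 0.05 m), for 0.2 s.
2. the head stands in the neck, pushed down against the valve spring (value of joint keg_valve above 0.0075 m and horizontal distance between tap_head and neck_mouth below 0.006 m), for 0.1 s.
3. the head is turned home, spout over the drip tray, risen into its seat and let go (z of tap_head in the frame of neck_mouth between -0.0155 and -0.0105 m and horizontal distance between tap_head and neck_mouth below 0.004 m and angle between the x axis of tap_head and the x axis of keg, either way round below 0.2 rad and horizontal distance between spout_tip and pour_spot below 0.035 m and angle between tap_head's own z axis and vertical below 0.08 rad and value of joint keg_valve between 0.003 and 0.0075 m and contact force between the fingers and tap_head below 0.1 N), for 0.2 s.
4. the lever is fully down (value of joint tap_lever above 0.92 rad), for 0.1 s.
At the end, for the whole second after the job is handed in: Cap in the tub; head upright (0.08 rad), centred within 4 mm and seated (origin 10.5 to 15.5 mm below the mouth, valve travel 3 to 7.5 mm, lugs within 0.2 rad of the keg's x), spout end within 35 mm of the pour spot in plan; lever at 0.92 rad or more; all at rest (all of step 1 and z of tap_head in the frame of neck_mouth between -0.0155 and -0.0105 m and horizontal distance between tap_head and neck_mouth below 0.004 m and angle between the x axis of tap_head and the x axis of keg, either way round below 0.2 rad and horizontal distance between spout_tip and pour_spot below 0.035 m and angle between tap_head's own z axis and vertical below 0.08 rad and value of joint keg_valve between 0.003 and 0.0075 m and value of joint tap_lever above 0.92 rad and linear speed of tap_head below 0.01 m/s and linear speed of dust_cap below 0.02 m/s); the robot touches nothing.
It fails at once if a glass is moved by more than 30 mm or tipped over (distance of any of glass_tray, glass_left, glass_right from where it was at the start of the episode above 0.03 m or angle between any of glass_tray, glass_left, glass_right's own z axis and vertical above 0.4 rad).
It fails at once if a bottle is moved by more than 30 mm or tipped over (distance of any of bottle_a, bottle_c from where it was at the start of the episode above 0.03 m or angle between any of bottle_a, bottle_c's own z axis and vertical above 0.4 rad).
It fails at once if the opener is moved by more than 30 mm (distance of opener from where it was at the start of the episode above 0.03 m).
It also fails if it takes over 72 s, if anything falls off the work surface, if the arm or the gripper's body presses on something with over 40 N, if the wrist force passes 120 N, or if a joint passes its speed limit or range.

## Robot

A 7-joint arm with a two-finger parallel gripper is mounted at the origin on the work surface. World frame = base frame: x ahead of the robot, y to its left, z up, the work surface at z = 0. Lengths are in m, angles in rad, forces in N, time in s.
With the tool pointing down it reaches from about 0.425 to 0.875 m from the base axis. Payload 8.4 kg.
Tool frame: the origin (TCP) lies on the centre line of the jaws, within the pads' length; the fingertips stand 17 mm ahead of it and the grasp point (between the pads) lies 2 mm behind it (bot.nose_length is the distance from the TCP to the fingertips, in m); z points along the fingers, y is the line along which they close (so a half turn about z gives the same grasp; the last joint's range is limited). The gripper opens to 87 mm and grips with 3 to 60 N. Pads are 19 mm wide; open, the fingers measure 117 mm over their backs; the gripper's body (75 mm by 190 mm) begins 51 mm behind the grasp point.
Start: joints at [1.22, 0.333, 0.04, 1.465, -0.013, 1.343, -0.059], TCP at [0.162, -0.629, 0.24] pointing down, gripper open.
Joint ranges: [-2.58, 2.58], [-0.38, 2.09], [-1.3, 1.39], [0.25, 2.4], [-1.5, 4.64], [0.08, 2.09], [-2.65, 2.65]. Speed limits (rad/s): [2.22, 2.22, 2.79, 2.79, 3.14, 3.14, 3.14].

## Interface

Orientations are given as a rotation vector (axis times angle).
In Python, from station import bot gives the robot as it stands.
- The arm moves only by the tool play_rows, never from a script. Its arguments are lists of equal length, an entry for each row: "linear": the shift along the tool's x, y, z in m, a list of three; "angular": the turn, a rotation vector about the tool's x, y, z in degrees, a list of three; "fingers": the finger opening in m, from 0 to 0.087. A call has 1 to 5 rows; each row shifts and turns the commanded pose from where the row before left it, along the tool's axes as they then stand; what a row does not reach is not made up. A row lasts 1/8 s, in which the tool goes at most 62.5 mm and 10.7 degrees, less where a joint would pass 70% of its speed; a pose out of reach is approached as far as the arm can. A call is refused whole if a number of a shift passes 0.0625 or a number of a turn 10.7, either way. A call with a gripper value outside its range is refused whole. The fingers move at their own pace and stop on an object; "grip_force" is the grip in N (left out, the last holds). Time passes only in rows, so rows that do not move let the fingers close. It gives the time, the measured TCP pose, the force, the opening and the grip force at its end, in the units of the state.
- bot.observe(): the state, without advancing time (a new reading comes with each control period).
- bot.capture(name): name is "scene" or "top" or "wrist"; returns the picture (400x640x3 uint8, red, green, blue); there is no depth.
- bot.camera_model(name): a dict with "K" (3x3 intrinsics, pixels), "k1" (the pictures are not rectified: a ray, as slopes to the right and down, at radius r is drawn at 1 + k1 r^2 times it, then the intrinsics apply), "pose" (4x4, takes a point from camera to world coordinates). Camera axes: x right, y down, z forward; pixel columns grow to the right and rows downward; lengths in m; the calibration is good to about 2 mm. A picture is of the moment at which its call begins: read the wrist's pose just before it. camera_model takes no time and is no camera call; for the wrist camera it gives the pose at the moment of the call.
- bot.finish_job(): hands the job in; it is judged then, once.
The state is a dict: "time": time; "joint_positions": joint angles; "joint_velocities": joint speeds; "joint_efforts": joint torques, N m; "ee_pos": TCP position; "tool_rot": TCP orientation; "force": force on the tool from outside, world axes, zero at the start; "ft_torque": the same for the moment, N m; "opening": opening from 0.0 (shut) to 1.0 (fully open); "finger_force": force on a finger pad.
Only numpy, scipy, OpenCV 4.12 (cv2) and the standard library are available. Lean on these libraries where they do the work, as an engineer would, in place of code of your own. Each camera call takes 0.05 s, during which the arm holds its last target. There are 200 camera calls.

## Working session

There is one attempt and no reset: what is moved stays moved. The work goes in short steps, Python scripts to look and compute and a tool call to move; the robot and the scene stay as the last step left them, time stands still between calls to the robot, and variables do not carry over. Pictures are saved under pics/ and viewed, at most 11 in all, crops included, and the job is handed in when it is done.

Besides the shell and the picture viewer there is one more tool, called after ">>>" as name(argument=value, ...) on one line, values as JSON. play_rows: Moves the arm, as the interface text tells. Its arguments: {"type":"object","properties":{"linear":{"type":"array","items":{"type":"array","items":{"type":"number"}}},"angular":{"type":"array","items":{"type":"array","items":{"type":"number"}}},"fingers":{"type":"array","items":{"type":"number"}},"grip_force":{"type":"number"}},"required":["linear","angular","fingers"]}

```bash
mkdir -p pics; ls; python3 - <<'E'
from station import bot
import cv2,numpy as np
for n in ("scene","top"):
    im=bot.capture(n); cv2.imwrite(f"pics/{n}0.png",im[:,:,::-1])
    m=bot.camera_model(n); print(n,np.round(m["K"],1).tolist(),m["k1"],np.round(m["pose"],4).tolist())
s=bot.observe(); print({k:np.round(v,3).tolist() for k,v in s.items()})
m=bot.camera_model("wrist");print(np.round(m["K"],1).tolist(),m["k1"],np.round(m["pose"],4).tolist())
E
```

```text
pics
scene [[363.0, 0.0, 319.1], [0.0, 363.0, 204.1], [0.0, 0.0, 1.0]] -0.05379780500619027 [[0.3472, 0.5991, -0.7215, 1.3611], [0.9378, -0.2284, 0.2616, -0.322], [-0.0081, -0.7674, -0.6411, 0.8618], [0.0, 0.0, 0.0, 1.0]]
top [[424.7, 0.0, 326.1], [0.0, 424.7, 199.5], [0.0, 0.0, 1.0]] 0.005523005999740873 [[-0.0011, -0.9887, 0.15, 0.3739], [-1.0, 0.0003, -0.0053, -0.0058], [0.0052, -0.15, -0.9887, 1.4457], [0.0, 0.0, 0.0, 1.0]]
{'time': 0.1, 'joint_positions': [1.22, 0.334, 0.04, 1.466, -0.013, 1.343, -0.059], 'joint_velocities': [0.002, -0.003, -0.001, -0.001, -0.001, 0.0, 0.0], 'joint_efforts': [0.005, -65.781, 1.341, -40.471, -0.059, 0.041, 0.0], 'ee_pos': [0.162, -0.629, 0.239], 'tool_rot': [-3.115, -0.394, 0.0], 'force': [-0.563, 0.162, -0.185], 'ft_torque': [0.051, -0.02, -0.001], 'finger_force': 0.0, 'opening': 1.0}
[[313.1, 0.0, 316.5], [0.0, 313.1, 200.2], [0.0, 0.0, 1.0]] -0.01343780879753828 [[0.2491, -0.9232, -0.2928, 0.2428], [-0.9685, -0.2376, -0.0748, -0.608], [-0.0005, 0.3022, -0.9532, 0.3837], [0.0, 0.0, 0.0, 1.0]]
```

View pics/scene0.png

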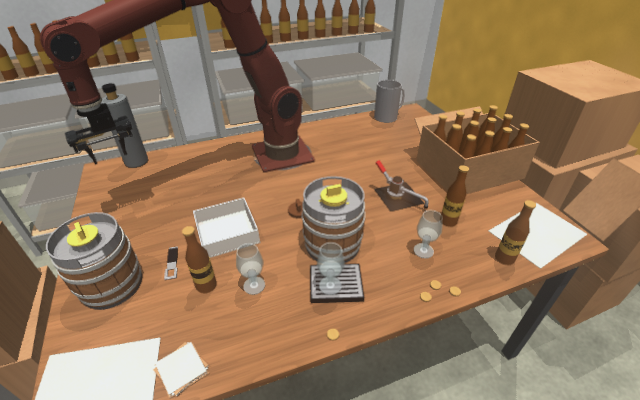

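View pics/top0.png

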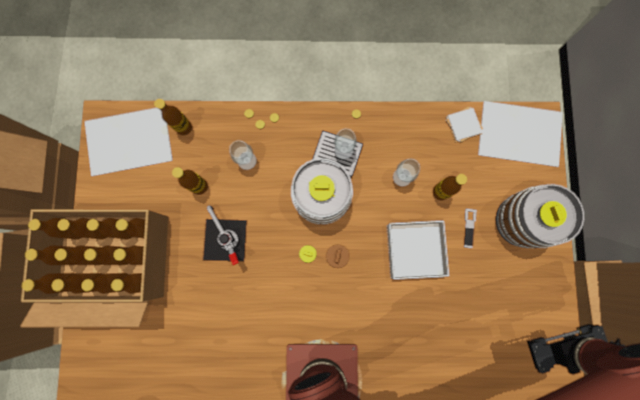

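The scene shows the target keg with its drip tray in the middle: cap at about (333,195) in scene and (322,188) in top. The tap head is on the black mat at top (226,240), lever towards the robot and spout ahead. The white tub is at top (418,250). Next I'll enlarge crops for precise pixels.

```bash
python3 - <<'E'
import cv2
a=cv2.imread("pics/top0.png")[120:285,195:455]; cv2.imwrite("pics/topc.png",cv2.resize(a,None,fx=3,fy=3,interpolation=cv2.INTER_CUBIC))
a=cv2.imread("pics/scene0.png")[150:310,285:445]; cv2.imwrite("pics/scenec.png",cv2.resize(a,None,fx=3.75,fy=3.75,interpolation=cv2.INTER_CUBIC))
E
```

```text
(no output)
```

View pics/topc.png

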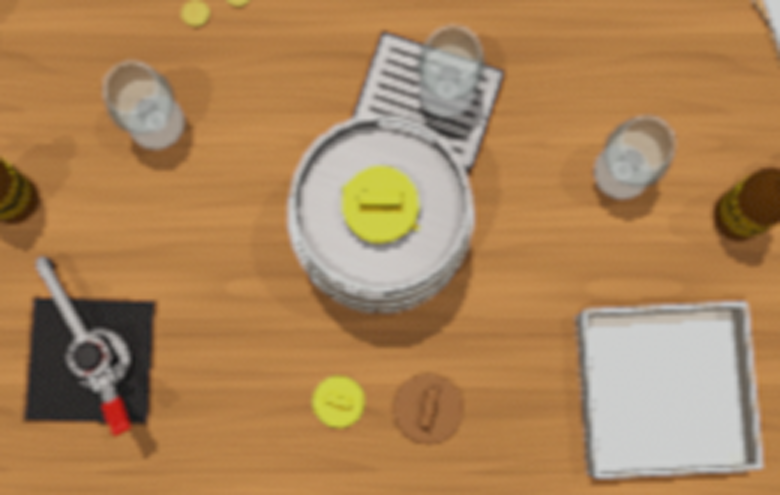

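View pics/scenec.png

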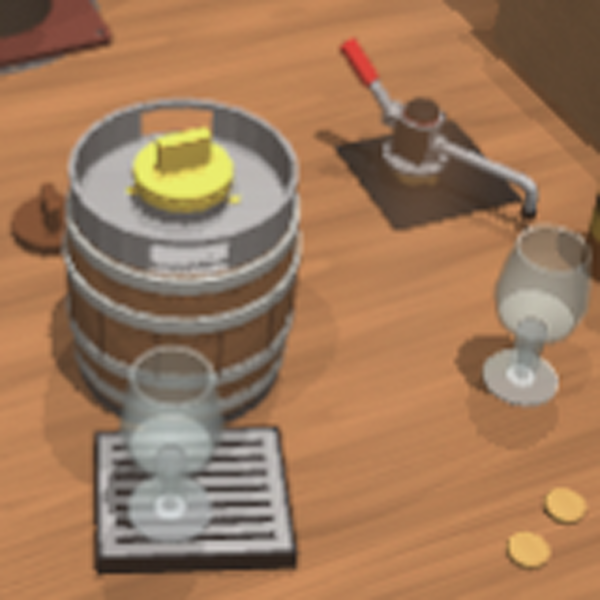

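The crops show the cap tab top at topc (381,200) and scenec (184,140). The head's black top is at topc (90,354) and scenec (423,108), with the spout elbow and tip at topc (44,263) and scenec (528,212). The tray and tub corners are visible too.

```bash
cat > h.py <<'E'
import numpy as np, cv2
from station import bot
def ray(m,uv):
    K=np.array(m["K"]); d=np.array([(uv[0]-K[0,2])/K[0,0],(uv[1]-K[1,2])/K[1,1]]); s=d.copy()
    for _ in range(20): s=d/(1+m["k1"]*(s@s))
    P=np.array(m["pose"]); v=P[:3,:3]@np.r_[s,1]; return P[:3,3],v/np.linalg.norm(v)
def plane(m,uv,z):
    o,v=ray(m,uv); return o+v*(z-o[2])/v[2]
def tri(rs):
    A=np.zeros((3,3));b=np.zeros(3)
    for o,v in rs:
        Q=np.eye(3)-np.outer(v,v);A+=Q;b+=Q@o
    p=np.linalg.solve(A,b); return p,[float(np.linalg.norm((np.eye(3)-np.outer(v,v))@(p-o))) for o,v in rs]
def proj(m,p):
    P=np.array(m["pose"]);c=P[:3,:3].T@(np.array(p)-P[:3,3]);s=c[:2]/c[2];s=s*(1+m["k1"]*(s@s));K=np.array(m["K"])
    return K[:2,:2]@s+K[:2,2]
T=lambda u,v:(u/3+195-1/3,v/3+120-1/3)
S=lambda u,v:(u/3.75+285-.37,v/3.75+150-.37)
E
python3 - <<'E'
from h import *
t=bot.camera_model("top");s=bot.camera_model("scene");np.set_printoptions(precision=4,suppress=True)
for n,a,b in [("tab top",(381,199),(184,139)),("cap disc",(381,205),(184,176)),("head top",(89,354),(423,107)),("lever end",(119,430),(349,42)),("spout elbow",(44,262),(533,182)),("traycorner",(503,70),(296,553)),("traycorner2",(383,33),(277,428))]:
    print(n,*tri([ray(t,T(*a)),ray(s,S(*b))]))
for u in [(97,557),(296,553),(277,428),(97,432)]: print("tray s",plane(s,S(*u),.018))
for u in [(383,33),(503,70),(470,168)]: print("tray t",plane(t,T(*u),.018))
for u in [(581,309),(747,304),(761,465),(594,478)]: print("tub t",plane(t,T(*u),.06))
print("chime",plane(t,T(381,208),.21))
for u in [(36,298),(155,302),(148,422),(25,418)]: print("mat",plane(t,T(*u),.004))
# small wrist info
E
```

```text
tab top [0.597  0.0003 0.2342] [0.000185958938694488, 0.00018595893869455786]
cap disc [0.5976 0.0006 0.1984] [5.537913176802192e-05, 5.5379131768003036e-05]
head top [0.4564 0.31   0.0901] [0.0006335432081948595, 0.0006335432081947964]
lever end [0.3765 0.268  0.1258] [0.001021845691173151, 0.0010218456911731543]
spout elbow [0.56   0.3721 0.0569] [0.0009834023862953733, 0.0009834023862952217]
traycorner [ 0.8163 -0.0746  0.0386] [0.07133698128936951, 0.07133698128936948]
traycorner2 [ 0.7982 -0.0043  0.1213] [0.0035511813187255785, 0.0035511813187253842]
tray s [ 0.785  -0.1414  0.018 ]
tray s [ 0.8339 -0.0021  0.018 ]
tray s [0.7187 0.036  0.018 ]
tray s [ 0.671  -0.1015  0.018 ]
tray t [ 0.8329 -0.0007  0.018 ]
tray t [ 0.7886 -0.1395  0.018 ]
tray t [ 0.6729 -0.1002  0.018 ]
tub t [ 0.5071 -0.217   0.06  ]
tub t [ 0.5125 -0.3986  0.06  ]
tub t [ 0.3392 -0.4062  0.06  ]
tub t [ 0.3257 -0.2267  0.06  ]
chime [0.5925 0.0006 0.21  ]
mat [0.5254 0.3929 0.004 ]
mat [0.5207 0.258  0.004 ]
mat [0.386  0.2622 0.004 ]
mat [0.3906 0.3996 0.004 ]
```

```bash
cat >> h.py <<'E'
from scipy.spatial.transform import Rotation as R
def rot(phi):
    p=np.radians(phi); y=np.array([np.cos(p),np.sin(p),0]);x=np.array([-np.sin(p),np.cos(p),0])
    return R.from_matrix(np.c_[x,y,[0,0,-1]])
def cur():
    s=bot.observe(); r=R.from_rotvec(s["tool_rot"]); y=r.apply([0,1,0]); return np.array(s["ee_pos"]),r,np.degrees(np.arctan2(y[1],y[0])),s
def plan(p0,r0,p1,phi,n=None,nd=4):
    p1=np.array(p1,float); dr=(r0.inv()*rot(phi)).as_rotvec(degrees=True)
    k=max(int(np.ceil(max(np.abs(p1-p0).max()/.055, np.linalg.norm(p1-p0)/.06,np.linalg.norm(dr)/10.5))),1); n=n or k
    a=np.round(dr/n,2); p,r=p0.copy(),r0
    for i in range(n):
        d=np.round(r.inv().apply((p1-p)/(n-i)),nd); print(i+1,d.tolist(),a.tolist()); p=p+r.apply(d); r=r*R.from_rotvec(a,degrees=True)
    return p,r
E
python3 - <<'E'
from h import *
p,r,f,s=cur(); print(p,f)
plan(p,r,[.597,0,.36],0,13,3)
E
```

```text
[ 0.16184683 -0.62910653  0.2387581 ] -75.5710826012794
1 [0.044, -0.039, -0.009] [-0.01, -0.0, -5.81]
2 [0.048, -0.034, -0.009] [-0.01, -0.0, -5.81]
3 [0.051, -0.029, -0.009] [-0.01, -0.0, -5.81]
4 [0.054, -0.023, -0.009] [-0.01, -0.0, -5.81]
5 [0.056, -0.018, -0.009] [-0.01, -0.0, -5.81]
6 [0.058, -0.012, -0.009] [-0.01, -0.0, -5.81]
7 [0.059, -0.006, -0.01] [-0.01, -0.0, -5.81]
8 [0.059, -0.0, -0.009] [-0.01, -0.0, -5.81]
9 [0.058, 0.006, -0.01] [-0.01, -0.0, -5.81]
10 [0.058, 0.012, -0.009] [-0.01, -0.0, -5.81]
11 [0.056, 0.017, -0.01] [-0.01, -0.0, -5.81]
12 [0.054, 0.023, -0.009] [-0.01, -0.0, -5.81]
13 [0.052, 0.028, -0.01] [-0.01, -0.0, -5.81]
```

>>> play_rows(linear=[[0,0,-0.05],[0,0,-0.06],[0.044,-0.039,0],[0.048,-0.034,0],[0.051,-0.029,0]], angular=[[0,0,0],[0,0,0],[0,0,-5.8],[0,0,-5.8],[0,0,-5.8]], fingers=[0.06,0.06,0.06,0.06,0.06], grip_force=20)

```text
time: 0.72
ee_pos: [0.262, -0.4821, 0.3492]
tool_rot: [-3.019, -0.866, 0.0]
force: [1.3, -1.1, -0.0]
opening: 0.692
finger_force: 0.0
```

>>> play_rows(linear=[[0.054,-0.023,0],[0.056,-0.018,0],[0.058,-0.012,0],[0.059,-0.006,0],[0.059,0,0]], angular=[[0,0,-5.8],[0,0,-5.8],[0,0,-5.8],[0,0,-5.8],[0,0,-5.8]], fingers=[0.06,0.06,0.06,0.06,0.06])

```text
time: 1.35
ee_pos: [0.4306, -0.24, 0.3494]
tool_rot: [-2.707, -1.595, 0.0]
force: [0.2, -1.0, 0.1]
opening: 0.689
finger_force: 0.0
```

>>> play_rows(linear=[[0.058,0.006,0],[0.058,0.012,0],[0.056,0.017,0],[0.054,0.023,0],[0.052,0.028,0]], angular=[[0,0,-5.8],[0,0,-5.8],[0,0,-5.8],[0,0,-5.8],[0,0,-5.8]], fingers=[0.06,0.06,0.06,0.06,0.06])

```text
time: 1.98
ee_pos: [0.5982, 0.0009, 0.3493]
tool_rot: [-2.222, -2.221, 0.0]
force: [0.9, -0.3, 0.9]
opening: 0.69
finger_force: 0.0
```

>>> play_rows(linear=[[0,0,0]], angular=[[0,0,0]], fingers=[0.06])

```text
time: 2.1
ee_pos: [0.5983, 0.005, 0.3483]
tool_rot: [-2.213, -2.225, -0.002]
force: [-0.1, -0.7, 0.8]
opening: 0.692
finger_force: 0.0
```

```bash
cat >> h.py <<'E'
def snap(name):
    m=bot.camera_model("wrist"); im=bot.capture("wrist"); cv2.imwrite(f"pics/{name}.png",im[:,:,::-1]); np.savez(f"pics/{name}.npz",K=m["K"],k1=m["k1"],pose=m["pose"]); return m,im
def load(name):
    d=np.load(f"pics/{name}.npz"); return {k:(float(d[k]) if k=="k1" else d[k]) for k in d}
E
python3 - <<'E'
from h import *
p,r,f,s=cur(); print(p,f,s["time"],s["joint_positions"])
m,im=snap("w1")
t=bot.camera_model("top")
hsv=cv2.cvtColor(im,cv2.COLOR_RGB2HSV); y=cv2.inRange(hsv,(22,120,90),(38,255,255))
n,l,st,c=cv2.connectedComponentsWithStats(y); 
for i in range(1,n):
    if st[i,4]>50: print(st[i],c[i], plane(m,c[i],.209))
E
```

```text
[0.59826576 0.00498863 0.34834861] 0.3331090725782197 2.1 [ 0.43338588  0.25457032 -0.63880585  1.38912042  0.14727979  1.54781533
 -0.18756708]
[497   3  20  13 112] [504.52678571   9.98214286] [0.74880413 0.16074104 0.209     ]
[508  45  20  10 113] [516.07079646  49.78761062] [0.76371059 0.13148999 0.209     ]
[ 173  110   39   38 1166] [191.94854202 128.47255575] [0.4867225  0.06542408 0.209     ]
[ 276  151   81   84 5052] [315.78820269 194.36817102] [0.5974448  0.00486101 0.209     ]
```

View pics/w1.png

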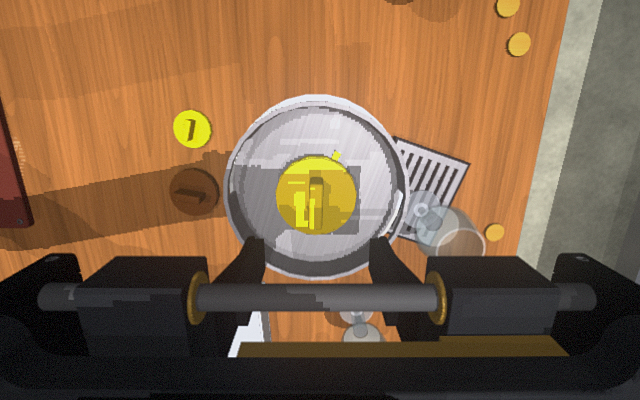

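The wrist picture shows the keg cap at (316,194) with its tab running vertically, i.e. along world y. The jaws close along world x, and a yellow notch mark sits at (335,154). Descending to grasp the tab.

>>> play_rows(linear=[[0,0,0.04],[0,0,0.04],[0,0,0.03],[0,0,0.007],[0,0,0]], angular=[[0,0,0],[0,0,0],[0,0,0],[0,0,0],[0,0,0]], fingers=[0.04,0.04,0.04,0.04,0.04])

```text
time: 2.78
ee_pos: [0.5975, -0.0012, 0.2332]
tool_rot: [2.226, 2.216, -0.0]
force: [0.2, 0.4, 1.2]
opening: 0.462
finger_force: 0.0
```

>>> play_rows(linear=[[0,0,0],[0,0,0],[0,0,0]], angular=[[0,0,0],[0,0,0],[0,0,0]], fingers=[0,0,0])

```text
time: 3.15
ee_pos: [0.5977, -0.0003, 0.2331]
tool_rot: [2.224, 2.218, 0.001]
force: [-0.5, -0.6, -0.0]
opening: 0.204
finger_force: 0.0
```

>>> play_rows(linear=[[0,0,0],[0,0,-0.02],[0,0,-0.04],[0,0,-0.04],[0,0,0]], angular=[[0,0,0],[0,0,0],[0,0,0],[0,0,0],[0,0,0]], fingers=[0,0,0,0,0])

```text
time: 3.78
ee_pos: [0.5988, 0.0002, 0.3374]
tool_rot: [2.221, 2.215, 0.007]
force: [-0.4, -0.1, -1.4]
opening: 0.135
finger_force: 20.0
```

```bash
python3 - <<'E'
from h import *
p,r,f,s=cur(); print(p,f,s["opening"],s["finger_force"])
plan(p,r,[.421,-.312,.333],0,None,3)
E
```

```text
[5.98798427e-01 1.55816378e-04 3.37393534e-01] -0.163854708793994 0.1351042275969047 19.999839740339667
1 [-0.052, -0.029, 0.001] [0.06, -0.0, -0.03]
2 [-0.052, -0.03, 0.0] [0.06, -0.0, -0.03]
3 [-0.052, -0.03, 0.001] [0.06, -0.0, -0.03]
4 [-0.052, -0.029, 0.001] [0.06, -0.0, -0.03]
5 [-0.052, -0.03, 0.0] [0.06, -0.0, -0.03]
6 [-0.052, -0.029, 0.001] [0.06, -0.0, -0.03]
```

Gripped: opening is 11.8 mm and the force is 20 N. While I'm away from the keg, I'll photograph the bare neck.

>>> play_rows(linear=[[-0.052,-0.03,0],[-0.052,-0.03,0],[-0.052,-0.03,0],[-0.052,-0.03,0],[-0.052,-0.03,0]], angular=[[0,0,0],[0,0,0],[0,0,0],[0,0,0],[0,0,0]], fingers=[0,0,0,0,0])

```text
time: 4.4
ee_pos: [0.4452, -0.2614, 0.3328]
tool_rot: [2.225, 2.218, 0.0]
force: [1.0, -1.0, -0.9]
opening: 0.137
finger_force: 20.0
```

>>> play_rows(linear=[[-0.052,-0.03,0],[0,0,0.06],[0,0,0.06],[0,0,0.06],[0,0,0.05]], angular=[[0,0,0],[0,0,0],[0,0,0],[0,0,0],[0,0,0]], fingers=[0,0,0,0,0])

```text
time: 5.03
ee_pos: [0.4157, -0.3114, 0.1005]
tool_rot: [-2.224, -2.217, 0.0]
force: [0.3, -1.2, -0.2]
opening: 0.137
finger_force: 20.0
```

>>> play_rows(linear=[[0,0,0.03],[0,0,0],[0,0,0]], angular=[[0,0,0],[0,0,0],[0,0,0]], fingers=[0,0,0.05])

```text
time: 5.4
ee_pos: [0.4173, -0.3123, 0.074]
tool_rot: [2.224, 2.217, 0.001]
force: [-0.1, -0.6, -0.3]
opening: 0.19
finger_force: 0.0
```

>>> play_rows(linear=[[0,0,0],[0,0,-0.01],[0,0,-0.05],[0,0,-0.06],[0,0,-0.06]], angular=[[0,0,0],[0,0,0],[0,0,0],[0,0,0],[0,0,0]], fingers=[0.06,0.06,0.075,0.075,0.075])

```text
time: 6.02
ee_pos: [0.4164, -0.3116, 0.2559]
tool_rot: [2.223, 2.217, 0.0]
force: [0.8, -1.0, -0.0]
opening: 0.74
finger_force: 0.0
```

```bash
python3 - <<'E'
from h import *
p,r,f,s=cur(); print(p,f,s["time"],s["joint_positions"])
a=bot.capture("top");b=bot.capture("scene")
cv2.imwrite("pics/t2.png",a[:,:,::-1]);cv2.imwrite("pics/s2.png",b[:,:,::-1])
x=cv2.resize(a[150:285,270:455],None,fx=4,fy=4,interpolation=cv2.INTER_CUBIC)[:,:,::-1]
cv2.imwrite("pics/t2c.png",x)
plan(p,r,[.4564,.310,.36],-60,None,3)
E
```

```text
[ 0.41638084 -0.31160264  0.25587875] -0.15886307877832348 6.025 [ 0.91903344  0.08185813 -0.38160287  1.73809672  0.03161664  1.3261317
  0.52819973]
1 [0.052, 0.003, -0.009] [0.01, 0.0, 4.99]
2 [0.052, -0.001, -0.009] [0.01, 0.0, 4.99]
3 [0.052, -0.006, -0.009] [0.01, 0.0, 4.99]
4 [0.051, -0.01, -0.009] [0.01, 0.0, 4.99]
5 [0.05, -0.015, -0.009] [0.01, 0.0, 4.99]
6 [0.048, -0.019, -0.009] [0.01, 0.0, 4.99]
7 [0.046, -0.023, -0.008] [0.01, 0.0, 4.99]
8 [0.044, -0.027, -0.009] [0.01, 0.0, 4.99]
9 [0.042, -0.031, -0.008] [0.01, 0.0, 4.99]
10 [0.039, -0.034, -0.009] [0.01, 0.0, 4.99]
11 [0.036, -0.037, -0.008] [0.01, 0.0, 4.99]
12 [0.032, -0.041, -0.009] [0.01, 0.0, 4.99]
```

View pics/t2c.png

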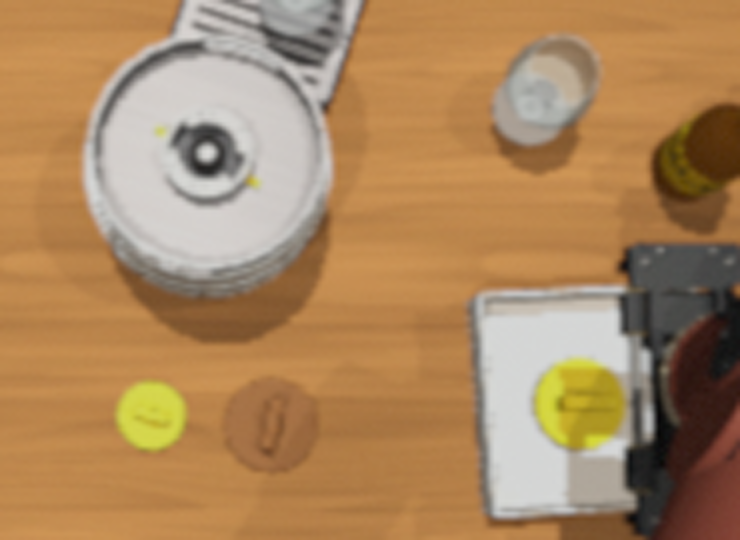

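The cap lies inside the tub. The bare neck is visible at about (207,154) in the crop, with yellow marks at (160,130) and (254,182), which puts the notch axis at about 61° in the world. Next I'll hover over the neck for a precise wrist view.

```bash
python3 - <<'E'
from h import *
p,r,f,s=cur(); p[2]=.265
p,r=plan(p,r,[.597,0,.35],-28.5,7,3)
E
```

```text
1 [0.045, 0.025, -0.012] [0.09, 0.04, 4.05]
2 [0.046, 0.022, -0.012] [0.09, 0.04, 4.05]
3 [0.048, 0.019, -0.012] [0.09, 0.04, 4.05]
4 [0.049, 0.015, -0.012] [0.09, 0.04, 4.05]
5 [0.05, 0.012, -0.013] [0.09, 0.04, 4.05]
6 [0.051, 0.008, -0.012] [0.09, 0.04, 4.05]
7 [0.051, 0.005, -0.013] [0.09, 0.04, 4.05]
```

>>> play_rows(linear=[[0.02,0.01,-0.05],[0.045,0.025,-0.03],[0.046,0.022,0],[0.048,0.019,0],[0.049,0.015,0]], angular=[[0,0,4],[0,0,4],[0,0,4],[0,0,4],[0,0,4]], fingers=[0.075,0.075,0.075,0.075,0.075])

```text
time: 6.75
ee_pos: [0.5404, -0.1191, 0.3338]
tool_rot: [2.577, 1.794, 0.001]
force: [1.2, 0.3, 0.3]
opening: 0.862
finger_force: 0.0
```

>>> play_rows(linear=[[0.05,0.012,0],[0.051,0.008,0],[0.03,0,0],[0,0,0],[0,0,0]], angular=[[0,0,4],[0,0,4],[0,0,0.5],[0,0,0],[0,0,0]], fingers=[0.075,0.075,0.075,0.075,0.075])

```text
time: 7.38
ee_pos: [0.6104, -0.009, 0.3331]
tool_rot: [2.702, 1.601, -0.0]
force: [0.1, -0.8, -1.0]
opening: 0.859
finger_force: 0.0
```

```bash
python3 - <<'E'
from h import *
p,r,f,s=cur(); print(p,f,s["time"])
m,im=snap("w2")
c=proj(m,[.597,0,.205]); print(c)
u,v=np.round(c).astype(int); x=im[v-75:v+75,u-75:u+75]; cv2.imwrite("pics/w2c.png",cv2.resize(x,None,fx=4,fy=4,interpolation=cv2.INTER_CUBIC)[:,:,::-1]); print(u-75,v-75)
hsv=cv2.cvtColor(im,cv2.COLOR_RGB2HSV); y=cv2.inRange(hsv,(22,120,90),(38,255,255))
n,l,st,c=cv2.connectedComponentsWithStats(y)
for i in range(1,n):
    if st[i,4]>8: print(st[i],c[i], plane(m,c[i],.18))
E
```

```text
[ 0.61044998 -0.00900638  0.33305425] -28.701488615020597 7.375
[298.76866787 195.72099766]
224 121
[296 141   7  11  71] [298.95774648 146.42253521] [0.6164205 0.0363735 0.18     ]
[295 154   8   3  19] [298.42105263 155.15789474] [0.61185721 0.02939878 0.18      ]
[ 166  171   35   36 1004] [183.7938247  188.43924303] [0.49609713 0.05527713 0.18      ]
[286 332  36  11 289] [303.44982699 337.9100346 ] [ 0.51111796 -0.15884724  0.18      ]
```

View pics/w2c.png

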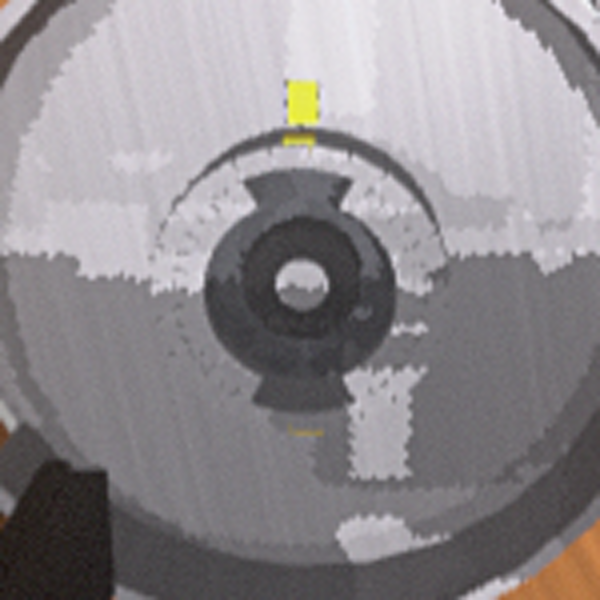

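The wrist crop shows the bore centred at crop (300.5,289.5), with the notches and the yellow mark directly above it. The notch axis therefore lies along tool x, at about 61.3°.

```bash
python3 - <<'E'
from h import *
np.set_printoptions(precision=4,suppress=True)
m=load("w2");t=bot.camera_model("top");s=bot.camera_model("scene")
w=(224+300.5/4-.4,121+289.5/4-.4)
print(plane(m,w,.205)); tt=(207/4+270-.4,152/4+150-.4); print(plane(t,tt,.205)); print(tri([ray(m,w),ray(t,tt)]))
# chime ring/ notch ends axis
a=plane(m,(224+298/4,121+168/4),.205);b=plane(m,(224+303/4,121+411/4),.205);print(a,b,np.degrees(np.arctan2(*(a-b)[1::-1])),np.linalg.norm(a-b))
mk=plane(m,(298.96,146.4),.185);c=plane(m,w,.205);print(np.degrees(np.arctan2(*(mk-c)[1::-1])))
p,r,f,S_=cur();print(p,f)
p,r=plan(p,r,[.456,.310,.30],-60,None,3)
E
```

```text
[0.5983 0.0023 0.205 ]
[0.5976 0.0015 0.205 ]
(array([0.5979, 0.0017, 0.2029]), [0.00013993224834972458, 0.00013993224834970284])
[0.6117 0.0263 0.205 ] [ 0.5842 -0.0243  0.205 ] 61.46005305792954 0.0575952797198995
61.536965879606505
[ 0.6104 -0.0096  0.3331] -28.760331354553347
1 [0.034, -0.048, 0.005] [0.01, 0.0, 5.21]
2 [0.03, -0.051, 0.006] [0.01, 0.0, 5.21]
3 [0.025, -0.054, 0.005] [0.01, 0.0, 5.21]
4 [0.02, -0.056, 0.006] [0.01, 0.0, 5.21]
5 [0.015, -0.057, 0.005] [0.01, 0.0, 5.21]
6 [0.01, -0.058, 0.006] [0.01, 0.0, 5.21]
```

>>> play_rows(linear=[[0.034,-0.048,0.003],[0.03,-0.051,0.003],[0.025,-0.054,0.003],[0.02,-0.056,0.006],[0.015,-0.057,0.006]], angular=[[0,0,5.2],[0,0,5.2],[0,0,5.2],[0,0,5.2],[0,0,5.2]], fingers=[0.087,0.087,0.087,0.087,0.087])

```text
time: 8.05
ee_pos: [0.4808, 0.258, 0.3121]
tool_rot: [2.995, 0.944, 0.002]
force: [1.1, 0.8, 0.2]
opening: 1.004
finger_force: 0.0
```

>>> play_rows(linear=[[0.01,-0.058,0.006],[0,0,0],[0,0,0],[0,0,0]], angular=[[0,0,5.2],[0,0,0],[0,0,0],[0,0,0]], fingers=[0.087,0.087,0.087,0.087])

```text
time: 8.55
ee_pos: [0.4572, 0.3091, 0.3057]
tool_rot: [3.034, 0.812, 0.001]
force: [-1.4, 0.5, -1.3]
opening: 1.002
finger_force: 0.0
```

```bash
python3 - <<'E'
from h import *
p,r,f,s=cur(); print(p,f,s["time"],s["joint_positions"])
m,im=snap("w3")
print(proj(m,[.4564,.31,.09]),proj(m,[.4564,.31,.032]))
x=im[60:330,150:510]; cv2.imwrite("pics/w3c.png",cv2.resize(x,None,fx=2.2,fy=2.2,interpolation=cv2.INTER_CUBIC)[:,:,::-1])
E
```

```text
[0.45722151 0.30914996 0.30570717] -60.0473452761035 8.55 [ 0.02201248  0.17867986 -0.78945153  1.57109825  0.12830475  1.44506053
 -1.82362168]
[315.51331001 175.73261806] [315.5743223  165.99783763]
```

View pics/w3c.png

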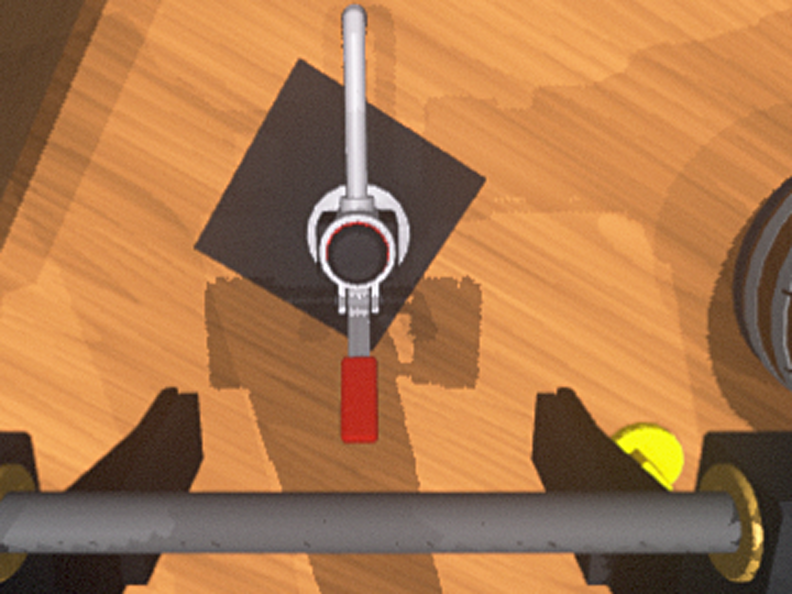

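```bash
python3 - <<'E'
from h import *
np.set_printoptions(precision=4,suppress=True)
m=load("w3"); C=lambda u,v:(150+u/2.2-.3,60+v/2.2-.3)
h=plane(m,C(357.5,253),.090); e=plane(m,C(354,12),.056); l=plane(m,C(359.5,440),.131); fl=plane(m,C(358.5,236),.032)
print("top",h,"flange",fl,"elbow",e,"lever",l)
ang=lambda d:np.degrees(np.arctan2(d[1],d[0]))
print(ang(e-h),np.linalg.norm((e-h)[:2]),ang(h-l),np.linalg.norm((h-l)[:2]),ang(e-l))
t=bot.camera_model("top");s=bot.camera_model("scene")
print(tri([ray(m,C(357.5,253)),ray(t,T(89,354)),ray(s,S(423,107))]),tri([ray(m,C(357.5,253)),ray(s,S(423,107))]))
E
```

```text
top [0.4555 0.314  0.09  ] flange [0.4533 0.3128 0.032 ] elbow [0.5611 0.3769 0.056 ] lever [0.3784 0.2682 0.131 ]
30.765933743809036 0.12289151000026094 30.67529051071365 0.08970922154923365 30.727685834150353
(array([0.4555, 0.3118, 0.0882]), [0.0019984481282902034, 0.0015589536053641844, 0.0015917114552903699]) (array([0.4539, 0.3127, 0.0869]), [0.0014001711773209493, 0.0014001711773210077])
```

>>> play_rows(linear=[[0.0007,-0.005,0.03],[0,0,0.055],[0,0,0.055],[0,0,0.055],[0,0,0.035]], angular=[[0,0,-0.7],[0,0,0],[0,0,0],[0,0,0],[0,0,0]], fingers=[0.087,0.087,0.087,0.087,0.087])

```text
time: 9.22
ee_pos: [0.454, 0.3138, 0.073]
tool_rot: [3.029, 0.832, -0.004]
force: [0.6, -0.8, -0.5]
opening: 1.0
finger_force: 0.0
```

>>> play_rows(linear=[[0,0,0.018],[0,0,0],[0,0,0]], angular=[[0,0,0],[0,0,0],[0,0,0]], fingers=[0.087,0.087,0.087])

```text
time: 9.6
ee_pos: [0.4551, 0.3163, 0.0591]
tool_rot: [-3.028, -0.834, -0.003]
force: [-1.4, -0.5, -0.2]
opening: 1.0
finger_force: 0.0
```

```bash
python3 - <<'E'
from h import *
p,r,f,s=cur(); print(p,f,s["time"],s["force"])
import time
d=r.inv().apply(np.array([.4553,.3137,.056])-p);print(d,-59.3-f)
E
```

```text
[0.45511811 0.31631047 0.05914658] -59.200792463507156 9.6 [-1.42591628 -0.46583833 -0.16672981]
[-0.00118768  0.00233554  0.00314377] -0.09920753649284109
```

>>> play_rows(linear=[[-0.001,0.002,0.003],[0,0,0],[0,0,0],[0,0,0],[0,0,0]], angular=[[0,0,0],[0,0,0],[0,0,0],[0,0,0],[0,0,0]], fingers=[0.06,0.05,0.04,0.035,0.03], grip_force=45)

```text
time: 10.22
ee_pos: [0.4542, 0.3136, 0.0546]
tool_rot: [-3.028, -0.835, -0.0]
force: [-0.3, -0.8, 0.8]
opening: 0.524
finger_force: 45.0
```

>>> play_rows(linear=[[0,0,0],[0,0,0],[0,0,-0.04],[0,0,-0.06],[0,0,-0.06]], angular=[[0,0,0],[0,0,0],[0,0,0],[0,0,0],[0,0,0]], fingers=[0.03,0.03,0.03,0.03,0.03])

```text
time: 10.85
ee_pos: [0.4535, 0.313, 0.2154]
tool_rot: [3.028, 0.835, -0.003]
force: [1.3, 0.0, -5.0]
opening: 0.528
finger_force: 45.0
```

>>> play_rows(linear=[[0,0,-0.06],[0,0,-0.04],[0,0,0],[0,0,0]], angular=[[0,0,0],[0,0,0],[0,0,0],[0,0,0]], fingers=[0.03,0.03,0.03,0.03])

```text
time: 11.35
ee_pos: [0.4538, 0.313, 0.3129]
tool_rot: [3.028, 0.835, -0.003]
force: [0.0, -0.3, -5.2]
opening: 0.53
finger_force: 45.0
```

```bash
python3 - <<'E'
from h import *
p,r,f,s=cur(); print(p,f,s["time"],s["force"],s["opening"]*.087,s["finger_force"])
m,im=snap("w4")
a=bot.capture("scene");cv2.imwrite("pics/s4.png",a[:,:,::-1])
x=cv2.resize(im[90:290,230:400],None,fx=3,fy=3)[:,:,::-1]
y=cv2.resize(a[30:230,330:470],None,fx=3,fy=3)[:,:,::-1]; cv2.imwrite("pics/c4.png",np.hstack([x,y])[:600,:800] if x.shape[1]+y.shape[1]<=800 else cv2.resize(np.hstack([x,y]),(800,int(800*x.shape[0]/(x.shape[1]+y.shape[1])))))
print(x.shape,y.shape,proj(bot.camera_model("scene"),p))
p,r=plan(p,r,[.5983,.0023,.31],-28.5,None,3)
E
```

```text
[0.4537955  0.31295661 0.31286816] -59.17943303062782 11.35 [ 0.01075825 -0.32308443 -5.24672517] 0.0460924870736737 44.99985259026289
(600, 510, 3) (600, 420, 3) [406.73196636 121.83374177]
1 [-0.006, 0.057, 0.001] [-0.0, 0.02, -5.11]
2 [-0.011, 0.056, 0.0] [-0.0, 0.02, -5.11]
3 [-0.016, 0.055, 0.0] [-0.0, 0.02, -5.11]
4 [-0.02, 0.053, 0.001] [-0.0, 0.02, -5.11]
5 [-0.025, 0.051, 0.0] [-0.0, 0.02, -5.11]
6 [-0.03, 0.049, 0.001] [-0.0, 0.02, -5.11]
```

View pics/c4.png

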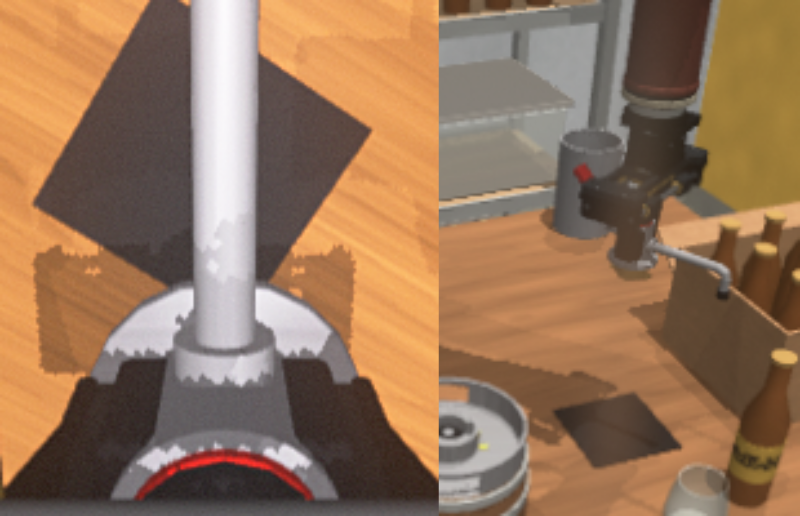

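The head is held upright at 46 mm opening. The flange front edge apex is at c4 (225,281), so I'll use it to check the head's offset from the TCP.

```bash
python3 - <<'E'
from h import *
np.set_printoptions(precision=4,suppress=True)
m=load("w4"); p,r,f,s=cur(); print(p,f)
for v in (279,283):
    q=plane(m,(230+225/2.58,90+v/2.58),p[2]-.023); print(r.inv().apply(q-p))
# ring red arc around black top apex (radius ~17..18), z= TCP+.035
q=plane(m,(230+225/2.58,90+452/2.58),p[2]+.035); print("top front",r.inv().apply(q-p))
# spout direction
a=plane(m,(230+225/2.58,90),p[2]-.003);b=plane(m,(230+225/2.58,90+330/2.58),p[2]-.003);d=r.inv().apply(a-b);print(np.degrees(np.arctan2(d[1],d[0])))
p,r=plan(p,r,[.5983,.0023,.31],-28.5,None,3)
E
```

```text
[0.4536 0.3129 0.3125] -59.172063571257645
[0.0318 0.0001 0.0229]
[0.0309 0.0001 0.0229]
top front [ 0.0219 -0.0001 -0.0351]
-0.02778544397065352
1 [-0.006, 0.057, 0.0] [-0.01, 0.03, -5.11]
2 [-0.011, 0.056, 0.001] [-0.01, 0.03, -5.11]
3 [-0.016, 0.055, 0.0] [-0.01, 0.03, -5.11]
4 [-0.02, 0.053, 0.001] [-0.01, 0.03, -5.11]
5 [-0.025, 0.051, 0.0] [-0.01, 0.03, -5.11]
6 [-0.03, 0.049, 0.001] [-0.01, 0.03, -5.11]
```

>>> play_rows(linear=[[-0.006,0.057,0],[-0.011,0.056,0],[-0.016,0.055,0],[-0.02,0.053,0],[-0.025,0.051,0]], angular=[[0,0,-5.1],[0,0,-5.1],[0,0,-5.1],[0,0,-5.1],[0,0,-5.1]], fingers=[0.03,0.03,0.03,0.03,0.03])

```text
time: 12.08
ee_pos: [0.5747, 0.0532, 0.313]
tool_rot: [-2.767, -1.487, 0.003]
force: [1.1, -0.1, -3.6]
opening: 0.522
finger_force: 45.0
```

>>> play_rows(linear=[[-0.03,0.049,0],[0,0,0],[0,0,0],[0,0,0]], angular=[[0,0,-5.1],[0,0,0],[0,0,0],[0,0,0]], fingers=[0.03,0.03,0.03,0.03])

```text
time: 12.58
ee_pos: [0.5983, 0.0046, 0.3141]
tool_rot: [-2.699, -1.607, 0.001]
force: [0.5, 0.3, -4.2]
opening: 0.526
finger_force: 45.0
```

```bash
python3 - <<'E'
from h import *
p,r,f,s=cur(); print(p,f,s["time"],s["force"],r.apply([0,0,1]))
d=r.inv().apply(np.array([.5983,.0023,.27])-p);print(d,-28.5-f,s["joint_positions"])
E
```

```text
[0.59834204 0.00463641 0.31411156] -28.461046668759177 12.575 [ 0.52487637  0.32344363 -4.20543746] [-8.71741910e-04  4.87423905e-04 -9.99999501e-01]
[-0.00207464  0.00112054  0.04411044] -0.038953331240822564 [ 0.43706442  0.26062262 -0.6379921   1.45138802  0.15406656  1.48101252
 -0.69535807]
```

>>> play_rows(linear=[[-0.002,0.001,0.03],[0,0,0.015],[0,0,0.007],[0,0,0],[0,0,0]], angular=[[0,0,0],[0,0,0],[0,0,0],[0,0,0],[0,0,0]], fingers=[0.03,0.03,0.03,0.03,0.03])

```text
time: 13.2
ee_pos: [0.5992, 0.001, 0.2635]
tool_rot: [2.7, 1.604, 0.002]
force: [1.1, -0.6, -4.9]
opening: 0.526
finger_force: 45.0
```

>>> play_rows(linear=[[0,0,0.003],[0,0,0.003],[0,0,0.003],[0,0,0]], angular=[[0,0,0],[0,0,0],[0,0,0],[0,0,0]], fingers=[0.03,0.03,0.03,0.03])

```text
time: 13.7
ee_pos: [0.5986, 0.0007, 0.2532]
tool_rot: [-2.701, -1.604, 0.001]
force: [0.5, 0.2, -4.4]
opening: 0.522
finger_force: 45.0
```

>>> play_rows(linear=[[0.001,0,0.003],[0,0,0.003],[0,0,0]], angular=[[0,0,0],[0,0,0],[0,0,0]], fingers=[0.03,0.03,0.03])

```text
time: 14.08
ee_pos: [0.5993, 0.0018, 0.2477]
tool_rot: [2.701, 1.605, 0.0]
force: [-0.3, 0.5, -4.2]
opening: 0.523
finger_force: 45.0
```

>>> play_rows(linear=[[0,0,0.003],[0,0,0.003],[0,0,0]], angular=[[0,0,0],[0,0,0],[0,0,0]], fingers=[0.03,0.03,0.03])

```text
time: 14.45
ee_pos: [0.5994, 0.0018, 0.243]
tool_rot: [2.7, 1.604, 0.001]
force: [-4.0, 0.5, 9.1]
opening: 0.524
finger_force: 45.0
```

>>> play_rows(linear=[[0,-0.001,0.003],[0,0,0.002],[0,0,0.001],[0,0,0]], angular=[[0,0,0],[0,0,0],[0,0,0],[0,0,0]], fingers=[0.03,0.03,0.03,0.03], grip_force=55)

```text
time: 14.95
ee_pos: [0.5993, 0.0019, 0.238]
tool_rot: [2.699, 1.603, 0.004]
force: [-3.8, -1.1, 13.0]
opening: 0.522
finger_force: 55.0
```

>>> play_rows(linear=[[0,0,0.002],[0,0,0.001],[0,0,0],[0,0,0]], angular=[[0,0,0],[0,0,0],[0,0,0],[0,0,0]], fingers=[0.03,0.03,0.03,0.03])

```text
time: 15.45
ee_pos: [0.5993, 0.0019, 0.2353]
tool_rot: [2.699, 1.603, 0.004]
force: [-3.9, -1.4, 15.0]
opening: 0.525
finger_force: 55.0
```

>>> play_rows(linear=[[0,0,0],[0,0,0],[0,0,0],[0,0,0],[0,0,0]], angular=[[0,0,5],[0,0,6],[0,0,6],[0,0,6],[0,0,0]], fingers=[0.03,0.03,0.03,0.03,0.03])

```text
time: 16.08
ee_pos: [0.6001, 0.0019, 0.2357]
tool_rot: [2.965, 1.03, 0.008]
force: [-2.7, -1.6, 14.9]
opening: 0.524
finger_force: 55.0
```

```bash
python3 - <<'E'
from h import *
p,r,f,s=cur(); print(p,f,s["time"],s["force"],s["ft_torque"],s["joint_positions"])
E
```

```text
[0.60007383 0.00185887 0.23571608] -51.69914267930207 16.075 [-2.65321874 -1.60989235 14.93238626] [-0.4239411   0.51424695 -0.08336855] [ 0.39606813  0.28294775 -0.57510618  1.57737499  0.15917021  1.32265036
 -1.10158286]
```

>>> play_rows(linear=[[0,0,0],[0,0,0],[0,0,0],[0,0,0],[0,0,0]], angular=[[0,0,7],[0,0,7],[0,0,7],[0,0,7],[0,0,0]], fingers=[0.03,0.03,0.03,0.03,0.03])

```text
time: 16.7
ee_pos: [0.5999, 0.002, 0.2357]
tool_rot: [3.128, 0.282, 0.008]
force: [-2.3, -0.4, 13.8]
opening: 0.527
finger_force: 55.0
```

>>> play_rows(linear=[[0,0,0],[0,0,0],[0,0,0],[0,0,0],[0,0,0]], angular=[[0,0,7],[0,0,7],[0,0,7],[0,0,7],[0,0,0]], fingers=[0.03,0.03,0.03,0.03,0.03])

```text
time: 17.32
ee_pos: [0.5999, 0.0021, 0.2357]
tool_rot: [-3.104, 0.483, -0.008]
force: [-2.9, -0.6, 14.4]
opening: 0.525
finger_force: 55.0
```

```bash
python3 - <<'E'
from h import *
p,r,f,s=cur(); print(p,f,s["time"],s["force"],s["ft_torque"],s["joint_positions"])
E
```

```text
[0.59991396 0.00206538 0.23571144] -107.70054656199756 17.325 [-2.92072994 -0.59747615 14.43723898] [-0.19735507  0.68744917 -0.08444359] [ 0.29403481  0.26444024 -0.4476826   1.58271459  0.11854953  1.3160666
 -2.04914879]
```

>>> play_rows(linear=[[-0.001,0,0],[0,0,-0.002],[0,0,-0.003],[0,0,-0.002],[0,0,0]], angular=[[0,0,1.5],[0,0,0],[0,0,0],[0,0,0],[0,0,0]], fingers=[0.03,0.03,0.03,0.03,0.03])

```text
time: 17.95
ee_pos: [0.5996, 0.0021, 0.2424]
tool_rot: [-3.097, 0.521, -0.01]
force: [2.5, -1.1, 10.6]
opening: 0.521
finger_force: 55.0
```

```bash
python3 - <<'E'
from h import *
p,r,f,s=cur(); print(p,f,s["time"],s["force"],s["ft_torque"],r.apply([0,0,1]))
E
```

```text
[0.59964952 0.00210844 0.24238361] -109.10237126268356 17.95 [ 2.45342078 -1.05936145 10.58688421] [-0.2952062  -0.49997877  0.00835752] [ 6.56510239e-03 -5.46205628e-04 -9.99978300e-01]
```

>>> play_rows(linear=[[0,0,0],[0,0,0],[0,0,0],[0,0,-0.02],[0,0,-0.05]], angular=[[0,0,0],[0,0,0],[0,0,0],[0,0,0],[0,0,0]], fingers=[0.056,0.065,0.075,0.08,0.08])

```text
time: 18.58
ee_pos: [0.5961, 0.0022, 0.3077]
tool_rot: [3.097, -0.52, -0.008]
force: [0.6, -0.3, -0.1]
opening: 0.904
finger_force: 0.0
```

>>> play_rows(linear=[[0,0,-0.05],[0,0,-0.03],[0,0,0],[0,0,0]], angular=[[0,0,0],[0,0,0],[0,0,0],[0,0,0]], fingers=[0.08,0.08,0.08,0.08])

```text
time: 19.08
ee_pos: [0.5972, 0.0024, 0.3883]
tool_rot: [3.098, -0.52, -0.002]
force: [-0.9, -0.3, -0.4]
opening: 0.917
finger_force: 0.0
```

```bash
python3 - <<'E'
from h import *
p,r,f,s=cur(); print(p,f,s["time"],s["force"])
m,im=snap("w5"); a=bot.capture("scene")
x=cv2.resize(im,(480,300)); y=cv2.resize(a[130:280,270:430],(320,300),interpolation=cv2.INTER_CUBIC)
cv2.imwrite("pics/c5.png",np.hstack([x,y])[:,:,::-1]); cv2.imwrite("pics/s5.png",a[:,:,::-1])
print(proj(m,[.598,.002,.278]))
E
```

```text
[0.5971899  0.00239655 0.38834909] -109.0696910364704 19.075 [-0.92573448 -0.26992623 -0.38341267]
[316.93663249 201.92657887]
```

View pics/c5.png

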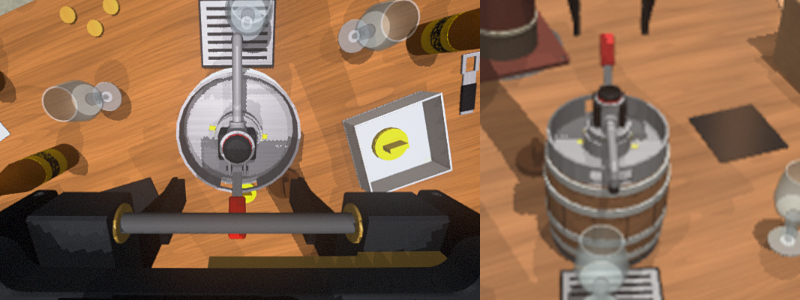

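The head sits centred on the neck with the spout over the drip tray, the cap is in the tub, and the red lever is raised on the robot side. Next I'll press the lever down with closed fingertips.

>>> play_rows(linear=[[-0.036,0,0],[-0.036,0,0],[0,0,0],[0,0,0.02],[0,0,0.023]], angular=[[0,0,0],[0,0,0],[0,0,0],[0,0,0],[0,0,0]], fingers=[0,0,0,0,0], grip_force=10)

```text
time: 19.8
ee_pos: [0.5297, 0.0254, 0.3454]
tool_rot: [3.098, -0.521, -0.001]
force: [-0.2, -0.8, -0.6]
opening: 0.437
finger_force: 0.0
```

>>> play_rows(linear=[[0,0,0],[0,0,0],[-0.001,0,0.005],[-0.001,0,0.005],[-0.001,0,0.005]], angular=[[0,0,0],[0,0,0],[0,0,0],[0,0,0],[0,0,0]], fingers=[0,0,0,0,0])

```text
time: 20.42
ee_pos: [0.5265, 0.027, 0.3314]
tool_rot: [-3.098, 0.521, -0.0]
force: [0.0, -0.8, 1.4]
opening: 0.009
finger_force: 0.5
```

>>> play_rows(linear=[[-0.001,0,0.005],[-0.001,0,0.005],[-0.001,0,0.005],[-0.001,0,0.005],[-0.001,0,0.005]], angular=[[0,0,0],[0,0,0],[0,0,0],[0,0,0],[0,0,0]], fingers=[0,0,0,0,0])

```text
time: 21.05
ee_pos: [0.5217, 0.0286, 0.3062]
tool_rot: [-3.098, 0.521, 0.0]
force: [-0.3, 0.1, 1.7]
opening: 0.006
finger_force: 0.6
```

```bash
python3 - <<'E'
from h import *
p,r,f,s=cur(); print(p,f,s["time"],s["force"],s["ft_torque"],r.inv().apply(np.array([.598,.002,.255])-p))
E
```

```text
[0.52173729 0.02861731 0.30624178] -109.07509296174582 21.05 [-0.34568125  0.13597866  1.67445737] [ 0.03278855  0.15528558 -0.0049378 ] [0.08077766 0.00023505 0.05123588]
```

Light contact, about 1.7 N. Continuing down to TCP z ≈ 0.269.

>>> play_rows(linear=[[-0.002,0,0.006],[-0.002,0,0.006],[-0.002,0,0.006],[-0.002,0,0.006],[-0.001,0,0.005]], angular=[[0,0,0],[0,0,0],[0,0,0],[0,0,0],[0,0,0]], fingers=[0,0,0,0,0])

```text
time: 21.68
ee_pos: [0.5133, 0.0315, 0.2772]
tool_rot: [3.098, -0.521, 0.0]
force: [0.8, 0.0, 0.7]
opening: 0.005
finger_force: 0.6
```

>>> play_rows(linear=[[0,0,0.003],[0,0,0.002],[0,0,0.002],[0,0,0]], angular=[[0,0,0],[0,0,0],[0,0,0],[0,0,0]], fingers=[0,0,0,0])

```text
time: 22.18
ee_pos: [0.5132, 0.0316, 0.2705]
tool_rot: [-3.098, 0.52, 0.0]
force: [-0.2, -0.7, 1.3]
opening: 0.006
finger_force: 0.6
```

>>> play_rows(linear=[[0,0,0.001],[0,0,0.001],[0,0,0]], angular=[[0,0,0],[0,0,0],[0,0,0]], fingers=[0,0,0])

```text
time: 22.55
ee_pos: [0.5129, 0.032, 0.2689]
tool_rot: [-3.098, 0.52, 0.001]
force: [-5.8, 1.9, 6.2]
opening: 0.007
finger_force: 3.8
```

>>> play_rows(linear=[[0,0,0.001],[0,0,0]], angular=[[0,0,0],[0,0,0]], fingers=[0,0])

```text
time: 22.8
ee_pos: [0.5125, 0.0323, 0.268]
tool_rot: [-3.098, 0.519, 0.002]
force: [-6.2, 2.3, 8.8]
opening: 0.001
finger_force: 4.5
```

The force rose to 8.8 N, so the lever is at its stop. Retreating to check.

>>> play_rows(linear=[[0,0,-0.01],[0,0,-0.04],[0,0,-0.05],[-0.03,0,-0.04],[0,0,0]], angular=[[0,0,0],[0,0,0],[0,0,0],[0,0,0],[0,0,0]], fingers=[0,0,0,0,0])

```text
time: 23.42
ee_pos: [0.4852, 0.0425, 0.4117]
tool_rot: [-3.097, 0.518, -0.011]
force: [-1.2, 0.7, -0.6]
opening: 0.009
finger_force: 0.0
```

>>> play_rows(linear=[[0,0,0],[0,0,0]], angular=[[0,0,0],[0,0,0]], fingers=[0,0])

```text
time: 23.68
ee_pos: [0.485, 0.0408, 0.4063]
tool_rot: [3.098, -0.521, -0.003]
force: [0.9, 0.6, -0.2]
opening: 0.003
finger_force: 0.0
```

```bash
python3 - <<'E'
from h import *
p,r,f,s=cur(); print(p,f,s["time"],s["force"])
m,im=snap("w6"); a=bot.capture("scene")
x=cv2.resize(im,(480,300)); y=cv2.resize(a[130:280,270:430],(320,300),interpolation=cv2.INTER_CUBIC)
cv2.imwrite("pics/c6.png",np.hstack([x,y])[:,:,::-1])
h=np.array([.598,.002,0]);d=np.array([-np.cos(np.radians(18.5)),np.sin(np.radians(18.5)),0])
S_=bot.camera_model("scene")
for a_ in (50,3,-2.7,-7):
    q=np.radians(a_); e=h+d*(.031+.085*np.cos(q))+[0,0,.254+.085*np.sin(q)]
    for n,M,g in (("w",m,lambda u:u*.75),("s",S_,lambda u:(u-[270,130])*2+[480,0])): print(a_,n,g(proj(M,e)))
print(proj(m,h+[0,0,.278])*.75)
E
```

```text
[0.48499716 0.04082981 0.40629986] -109.10882474222117 23.675 [ 0.91915511  0.63366621 -0.18154828]
50 w [238.24790102 127.34538546]
50 s [606.18381836  31.00273271]
3 w [238.24373299 140.4511325 ]
3 s [604.32619073  55.23661369]
-2.7 w [238.21296005 138.78401708]
-2.7 s [604.24500052  59.88627778]
-7 w [238.18687858 137.18764943]
-7 s [604.20579495  63.55107786]
[237.28749684  40.30422674]
```

View pics/c6.png

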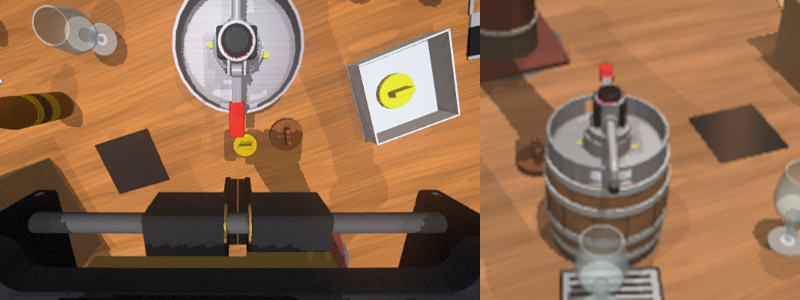

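The lever now lies nearly level at c6 (605,62) in the scene view, against a predicted 60 to 63.5. I'll do a numeric check of the red blob against the model before handing in.

```bash
python3 - <<'E'
from h import *
now=bot.capture("scene"); old=cv2.imread("pics/s5.png")[:,:,::-1]
def rb(im):
    g=im[130:200,300:360].astype(int); M=(g[...,0]>120)&(g[...,1]<70)&(g[...,2]<70); v,u=np.nonzero(M); return u.mean()+300,v.mean()+130,v.min()+130,v.max()+130,len(v)
print(rb(old),rb(now))
S_=bot.camera_model("scene");h=np.array([.598,.002,0]);d=np.array([-np.cos(np.radians(18.5)),np.sin(np.radians(18.5)),0])
for a_ in (50,3,-2.7,-7):
    q=np.radians(a_); t=d*np.cos(q)+[0,0,np.sin(q)]; n=-d*np.sin(q)+[0,0,np.cos(q)]
    print(a_,[np.round(proj(S_,h+d*.031+[0,0,.254]+t*L+n*.0055),2).tolist() for L in (.085,.05)])
D=np.abs(now.astype(int)-old).sum(2)[130:280,270:430]; v,u=np.nonzero(D>90); print(u.min()+270,u.max()+270,v.min()+130,v.max()+130,len(v))
E
```

```text
(np.float64(332.91954022988506), np.float64(154.85057471264366), np.int64(147), np.int64(162), 87) (np.float64(327.8536585365854), np.float64(163.0), np.int64(145), np.int64(169), 41)
50 [[333.2, 145.19], [333.53, 157.31]]
3 [[332.19, 156.14], [332.89, 162.98]]
-2.7 [[332.14, 158.39], [332.85, 164.27]]
-7 [[332.12, 160.17], [332.83, 165.3]]
270 357 130 236 1548
```

```bash
python3 - <<'E'
from h import *
now=bot.capture("scene"); old=cv2.imread("pics/s5.png")[:,:,::-1]
for im in (old,now):
    for v in list(range(144,150))+list(range(156,170)): print(v,im[v,330:336].tolist() if 0 else im[v,333].tolist(),end=" ")
    print()
E
```

```text
144 [181, 125, 83] 145 [189, 130, 86] 146 [207, 116, 81] 147 [231, 72, 66] 148 [223, 69, 64] 149 [198, 61, 55] 156 [158, 50, 44] 157 [158, 49, 44] 158 [155, 49, 43] 159 [150, 48, 42] 160 [148, 47, 42] 161 [138, 45, 39] 162 [123, 76, 73] 163 [114, 111, 110] 164 [115, 111, 109] 165 [116, 112, 110] 166 [115, 112, 110] 167 [116, 112, 111] 168 [116, 112, 110] 169 [116, 112, 111] 
144 [165, 114, 76] 145 [173, 120, 79] 146 [173, 120, 80] 147 [171, 119, 79] 148 [175, 121, 81] 149 [174, 121, 80] 156 [178, 123, 82] 157 [174, 119, 80] 158 [174, 120, 80] 159 [177, 122, 81] 160 [170, 113, 77] 161 [189, 86, 64] 162 [228, 67, 61] 163 [229, 68, 62] 164 [228, 67, 61] 165 [222, 64, 58] 166 [207, 60, 54] 167 [218, 67, 60] 168 [208, 114, 111] 169 [161, 158, 156]
```

```bash
python3 -c "
from station import bot
print(bot.finish_job())"
```

```text
the job is handed in; nothing more can be done
None
```

I handed the job in at about 24 s of the 72 s allowed; the hand-in returned no verdict. The cap is in the tub, the tapping head is seated with its spout over the drip tray, and the red lever is down at its stop, judged from pictures and force readings.

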